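# Find the free flap of the waste box and push it open

### The arm

A 6-joint arm with a two-finger parallel gripper is mounted at the origin on a cart in front of the work surface, level with it; the furniture and walls round the work are solid. World frame = base frame: x ahead of the robot, y to its left, z up, the work surface at z = 0. Lengths are in m, angles in rad, forces in N, time in s.
With the tool pointing down it reaches from about 0.3 to 0.875 m from the base axis. Payload 6.4 kg.
Tool frame: the origin (TCP) lies on the centre line of the jaws, within the pads' length; the fingertips stand 17 mm ahead of it and the grasp point (between the pads) lies 2 mm behind it; z points along the fingers, x is the direction in which the jaws open and shut, and the axes are right-handed (so a half turn about z gives the same grasp; the last joint's range is limited). The gripper opens to 85 mm and grips with 20 to 120 N. Pads are 22 mm wide; open, the fingers measure 114 mm over their backs; the gripper's body (76 mm by 85 mm) begins 54 mm behind the grasp point. The pads swing forward as they close: fully open they stand 13 mm farther back than shut.
Start: joints at [-1.366, 0.181, 1.607, -0, 1.354, -0.206], TCP at [0.23, -0.527, 0.219] pointing down, gripper open.
Joint ranges: [-2.99, 2.99], [-0.89, 2.07], [0.3, 2.58], [-1.14, 4.28], [0, 2.63], [-3.12, 3.12]. Speed limits (rad/s): [2.57, 2.57, 3.01, 3.14, 3.14, 3.14].

### API

Orientations are given as a unit quaternion [w, x, y, z].
In Python, from bench import ctrl gives the robot as it stands.
- The arm moves only by the tool servo_tool, never from a script. Its argument "increments" is text: rows parted by semicolons, each of 5 numbers parted by spaces: the shift along the tool's x, y, z in cm, then the turn about the tool's z in rad, then the opening, from 0 (shut) to 1 (fully open). In form: dx dy dz yaw gripper; .... A call has 1 to 10 rows; each row shifts and turns the commanded pose from where the row before left it, along the tool's axes as they then stand; what a row does not reach is not made up. A row lasts 1/8 s, in which the tool goes at most 62.5 mm and 10.7 degrees, less where a joint would pass 70% of its speed; a pose out of reach is approached as far as the arm can. A call is refused whole if a number of a shift passes 6.25 or a number of a turn 0.188, either way. A call with a gripper value outside its range is refused whole. The fingers move at their own pace and stop on an object; the grip force is fixed at half the most. Time passes only in rows, so rows that do not move let the fingers close. It gives the time, the measured TCP pose, the force and the opening at its end, in the units of the state.
- ctrl.get_obs(): the state, without advancing time (a new reading comes with each control period).
- ctrl.camera(name): name is "scene" or "top" or "wrist"; returns (picture, depth): 480x640x3 uint8, red, green, blue; 480x640 float32, m along the optical axis (not along the pixel's ray), 0 where there is no reading.
- ctrl.camera_params(name): a dict with "mtx" (3x3 intrinsics, pixels), "position" and "attitude" of the camera in the world; the wrist camera has in their place "tool_from_camera" (4x4, takes a point from camera to tool coordinates, whose origin is the TCP and whose axes are the tool frame's). Camera axes: x right, y down, z forward; pixel columns grow to the right and rows downward; lengths in m; the calibration is good to about 2 mm. A picture is of the moment at which its call begins: read the wrist's pose just before it. camera_params takes no time and is no camera call.
- ctrl.hand_in(): hands the job in, once; it reports no verdict.
The state is a dict: "time_s": time; "q": joint angles; "dq": joint speeds; "joint_efforts": joint torques, N m; "eef_pos": TCP position; "eef_rot": TCP orientation; "wrist_force": force on the tool from outside, world axes, zero at the start; "torque": the same for the moment, N m; "opening": opening from 0.0 (shut) to 1.0 (fully open).
Only numpy, scipy, OpenCV 4.12 (cv2) and the standard library are available. Lean on these libraries where they do the work, as an engineer would, in place of code of your own. Each camera call takes 0.05 s, during which the arm holds its last target.

### The job

The waste box on the desk has four identical swing flaps in its top; three are locked because their liners are full, and only one still swings. With the fingertips, press down on one end of flap after flap until you find the one that rocks, then push that flap open as far as it goes, so that it stays standing on edge, ready for used cotton pads. Lift nothing, and leave the tub of cotton buds, the white jar, the nail-polish bottle and the mask bowl round the box where they stand.

Things in the scene. Friction and masses are not known exactly. Their poses are not given: they have to be found in the camera images.
- waste_box: light grey box fixed to the desk, 134 mm deep (own x, away from the robot give or take its yaw) by 394 mm long (own y) by 90 mm high; origin at the centre of its underside. Its level top has four mouths in a row along y, 100 mm (x) by 78 mm (y), 92 mm centre to centre, each filled by an identical teal flap; front and back rims 17 mm; compartments hollow, 70 mm deep
- bay1 (a point): centre of the top face of the flap at the box's +y end, 90 mm above the desk; axes as the box's. Every flap is a rigid plate 96 mm (x) by 74 mm (y) by 5 mm, 2 mm of play all round, pivoted half-way along: hinge line along y through this centre, 2.5 mm below the top face; oblong finger rests at both x ends. Which one is free differs from run to run; locked flaps do not give
- bay2 (a point): same point of the second flap, 92 mm from bay1 along the box's -y. (The free flap has a stiff pivot, friction 0.085 N m: about 3 N at 28 mm from the pivot. It stays wherever it is left and does not spring or fall back.)
- bay3 (a point): same point of the third flap
- bay4 (a point): same point of the fourth flap, at the box's -y end
- swing_flap (a joint): angle of the one free flap, rad: 0 level and shut, positive when its +x end goes down into the box and its -x edge rises, negative the other way; stops at 1.48 and -1.48, nearly upright (upper half then 48 mm above the box's top). The raised edge moves on an arc of 48 mm radius: push along that arc, since a level push jams on grippy fingertips while the flap is still low
- cotton_buds: round white tub of cotton buds, 77 mm across, 80 mm high, loose, beyond the +y end of the box; origin at the centre of its underside
- white_jar: white screw-top jar, 70 mm across, 82 mm high, loose, behind the box; origin at the centre of its underside
- polish_1: dark red square nail-polish bottle with a black cap, 26 mm wide, 76 mm high, loose, behind the box; origin at the centre of its underside
- mask_bowl: green mask bowl, 104 mm across the rim, 48 mm high, loose, beyond the -y end of the box; origin at the centre of its underside
Not all that is in view belongs to the job. Leave any orange or pink look-alike of the white_jar alone.

How it is judged:
By the outcome, as a careful person would: the job done as asked, in the order asked, and still so for the second after the job is handed in, with the robot touching nothing.
It also fails if it takes over 48 s, if anything falls off the work surface, if the arm or the gripper's body presses on something with over 40 N, if the wrist force passes 120 N, or if a joint passes its speed limit or range.

## Working session

There is one attempt and no reset: what is moved stays moved. The work goes in short steps, Python scripts to look and compute and a tool call to move; the robot and the scene stay as the last step left them, time stands still between calls to the robot, and variables do not carry over. Pictures are saved under pics/ and viewed, and the job is handed in when it is done.

Besides the shell and the picture viewer there is one more tool, called after "Emit:" by a JSON object that holds its "fn" and its "kwargs". servo_tool: Moves the arm, as the interface text tells. Its arguments: {"type":"object","properties":{"increments":{"type":"string"}},"required":["increments"]}

```bash
ls; mkdir -p pics; python3 - <<'E'
from bench import ctrl
import cv2,numpy as np
o=ctrl.get_obs();print(o)
for n in("scene","top"):
    p,d=ctrl.camera(n);cv2.imwrite(f"pics/{n}0.png",p[:,:,::-1]);np.savez(f"{n}0.npz",p=p,d=d);print(n,ctrl.camera_params(n))
E
```

```text
pics
{'time_s': 0.0, 'q': array([-1.36628699e+00,  1.81549436e-01,  1.60805585e+00, -1.12718978e-06,
        1.35378307e+00, -2.06329048e-01]), 'dq': array([-0.00148235, -0.00015059,  0.00034899,  0.00116123, -0.0003034 ,
       -0.00131831]), 'joint_efforts': array([ 8.10202237e-04, -4.44867110e+01, -3.51334405e+01, -3.73658859e-04,
        8.96408572e-03,  9.52143921e-06]), 'eef_pos': array([ 0.2295196 , -0.52655798,  0.21805633]), 'eef_rot': array([-6.35061916e-04,  8.36473904e-01, -5.48006023e-01, -6.34684826e-04]), 'wrist_force': array([ 0.07927299, -0.08187906,  0.15396288]), 'torque': array([-0.01954798, -0.04782744,  0.01491076]), 'opening': 1.0007603922064476}
scene {'mtx': array([[592.3041053 ,   0.        , 319.33652352],
       [  0.        , 592.3041053 , 239.30161986],
       [  0.        ,   0.        ,   1.        ]]), 'position': array([ 0.94159817, -1.01162159,  0.82035245]), 'attitude': array([-0.47273044,  0.86925363,  0.12526711, -0.072334  ])}
top {'mtx': array([[459.66875733,   0.        , 322.10935864],
       [  0.        , 459.66875733, 242.63575535],
       [  0.        ,   0.        ,   1.        ]]), 'position': array([0.53416467, 0.08626204, 1.06877061]), 'attitude': array([-0.01718594,  0.71052059, -0.7031106 ,  0.02237457])}
```

View pics/scene0.png

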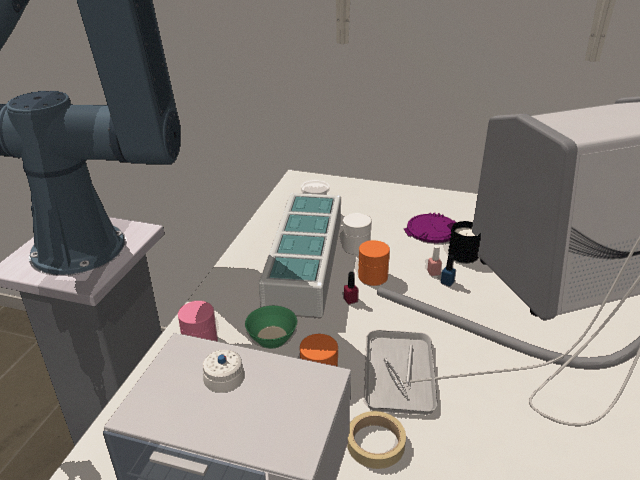

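View pics/top0.png

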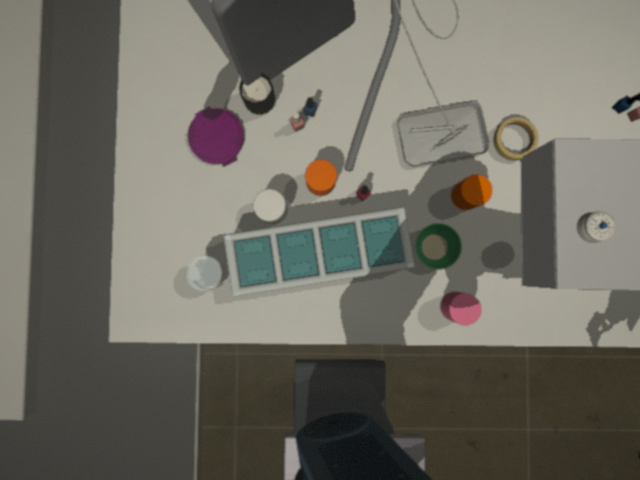

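The scene view shows the box with its four teal flaps. In the top view the flap centres are near (255,262), (298,254), (341,248) and (383,241), with the tub at (205,273), jar at (269,205), polish at (363,192) and bowl at (438,246). Next I'll deproject them.

```bash
cat > h.py <<'E'
import numpy as np,cv2
from scipy.spatial.transform import Rotation as R
def rot(q): return R.from_quat([q[1],q[2],q[3],q[0]]).as_matrix()
def cloud(d,P):
    K=P["mtx"];v,u=np.mgrid[:480,:640]
    c=np.stack([(u-K[0,2])/K[0,0]*d,(v-K[1,2])/K[1,1]*d,d],-1)
    return c@rot(P["attitude"]).T+P["position"]
E
python3 - <<'E'
from bench import ctrl
from h import *
for n in("top","scene"):
    z=np.load(n+"0.npz");p,d=z["p"],z["d"];W=cloud(d,ctrl.camera_params(n))
    hsv=cv2.cvtColor(p,cv2.COLOR_RGB2HSV)
    m=((hsv[...,0]>78)&(hsv[...,0]<100)&(hsv[...,1]>80)&(W[...,2]>.07)&(W[...,2]<.11)).astype(np.uint8)
    k,l,s,c=cv2.connectedComponentsWithStats(m)
    C=[]
    for i in range(1,k):
        if s[i,4]>300:
            q=W[l==i]; r=cv2.minAreaRect((q[:,:2]*1000).astype(np.float32));print(n,c[i].round(),s[i,4],np.median(q,0).round(4),r); C.append(r[0])
    C=np.array(C);C=C[np.argsort(-C[:,1])];print(C, np.diff(C,axis=0)); e=C[0]-C[-1];print("yaw",np.arctan2(-e[0],e[1]),C.mean(0))
    if n=="top":
      for nm,(u,v) in dict(buds=(205,273),jar=(269,205),pol=(363,192),bowl=(438,246),bowlrim=(455,246),orange=(321,177),desk=(300,330),drawer=(550,200),pink=(462,305)).items(): print(nm,W[v,u].round(3))
      print("box top z",W[222:225,300].round(3))
E
```

```text
top [380. 239.] 1152 [ 0.6005 -0.0441  0.0906] ((593.7822265625, -49.436283111572266), (93.373291015625, 70.78082275390625), 9.40936279296875)
top [340. 248.] 1416 [0.5782 0.0411 0.0905] ((578.3423461914062, 41.34722900390625), (92.79640197753906, 70.58197784423828), 9.543383598327637)
top [297. 254.] 1301 [0.5641 0.1309 0.0905] ((563.5142211914062, 131.9366912841797), (91.62071990966797, 69.94660949707031), 9.505574226379395)
top [257. 260.] 829 [0.5507 0.2157 0.0904] ((548.4796142578125, 221.5928192138672), (91.45378112792969, 67.68995666503906), 9.29809856414795)
[[548.47961426 221.59281921]
 [563.51422119 131.93669128]
 [578.34234619  41.347229  ]
 [593.78222656 -49.43628311]] [[ 15.03460693 -89.65612793]
 [ 14.828125   -90.58946228]
 [ 15.43988037 -90.78351212]]
yaw 0.16561926201623983 [571.02960205  86.3601141 ]
buds [0.522 0.329 0.084]
jar [0.67  0.195 0.08 ]
pol [ 0.704 -0.01   0.059]
bowl [ 0.589 -0.189  0.01 ]
bowlrim [ 0.588 -0.223  0.028]
orange [0.732 0.083 0.082]
desk [0.392 0.128 0.001]
drawer [ 0.677 -0.381  0.147]
pink [ 0.459 -0.22   0.085]
box top z [[0.642 0.131 0.002]
 [0.631 0.127 0.09 ]
 [0.628 0.127 0.09 ]]Traceback (most recent call last):
  File "<stdin>", line 12, in <module>
IndexError: too many indices for array: array is 1-dimensional, but 2 were indexed
```

```bash
cat >> h.py <<'E'
YAW=0.1656; MEAN=np.array([.5710,.0864]); ux=np.array([np.cos(YAW),np.sin(YAW)]); uy=np.array([-np.sin(YAW),np.cos(YAW)])
def bay(k): return MEAN+(2.5-k)*.092*uy
def st(o,k):
    p=o["eef_pos"];d=p[:2]-bay(k);Rm=rot(o["eef_rot"])
    yaw=np.arctan2(Rm[1,0],Rm[0,0]); want=np.arctan2(-uy[1],-uy[0])
    print("t %.2f bayframe mm x %.1f y %.1f tcp z %.1f | turn needed %.3f | F %s open %.2f"%(o["time_s"],1e3*d@ux,1e3*d@uy,1e3*p[2],yaw-want,o["wrist_force"].round(1),o["opening"]),"tilt",Rm[:,2].round(3))
def to(o,k,x,y,z):
    w=np.r_[bay(k)+(x*ux+y*uy)/1e3,z/1e3]-o["eef_pos"]
    print("tool shift cm",(100*rot(o["eef_rot"]).T@w).round(2))
E
python3 -c "
from bench import ctrl
from h import *
o=ctrl.get_obs();[print(bay(k)) for k in (1,2,3,4)];st(o,4);to(o,4,30,0,180)"
```

```text
[0.54825151 0.22251211]
[0.56341717 0.1317707 ]
[0.57858283 0.0410293 ]
[ 0.59374849 -0.04971211]
t 0.10 bayframe mm x -437.8 y -410.4 tcp z 218.2 | turn needed 0.245 | F [0.4 0.5 0.2] open 1.00 tilt [-0.     0.002 -1.   ]
tool shift cm [-28.45 -55.34   3.88]
```

Emit:
{"fn": "servo_tool", "kwargs": {"increments": "-2 -4 0 0 0; -2 -4 0 0 0; -2 -4 0 0 0; -2 -4 0 0 0; -2 -4 0 0 0; -2 -4 0 0 0; -2 -4 0 0 0; -2 -4 0 0 0; -2 -4 0 0 0; -2 -4 0 0 0"}}

```text
time_s: 1.35
eef_pos: [0.5171, -0.1827, 0.2187]
eef_rot: [0.0, 0.836, -0.548, -0.0]
wrist_force: [0.7, -0.4, -0.9]
opening: 0.002
```

Emit:
{"fn": "servo_tool", "kwargs": {"increments": "-2 -4 0 0 0; -2 -4 0 0 0; -2 -4 0 0 0; 0 0 0 0.12 0; 0 0 0 0.125 0; 0 0 0 0 0; 0 0 0 0 0"}}

```text
time_s: 2.22
eef_pos: [0.6023, -0.0812, 0.2187]
eef_rot: [0.0, 0.764, -0.645, -0.0]
wrist_force: [-0.2, -0.0, -1.3]
opening: -0.0
```

```bash
python3 -c "
from bench import ctrl
from h import *
o=ctrl.get_obs();st(o,4);to(o,4,30,0,125)
p,d=ctrl.camera('wrist');cv2.imwrite('pics/w1.png',p[:,:,::-1])"
```

```text
t 2.23 bayframe mm x 3.3 y -32.5 tcp z 218.7 | turn needed 0.002 | F [-0.2 -0.  -1.3] open -0.00 tilt [-0.  0. -1.]
tool shift cm [-3.24 -2.68  9.37]
```

View pics/w1.png

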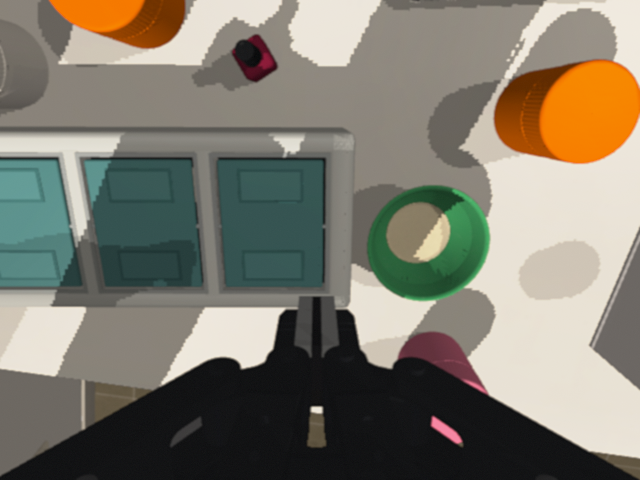

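The wrist view shows the tool square to the box, with bay4's flap at about (270,222) px and its finger rests at both ends. Now moving over the far rest of bay4.

Emit:
{"fn": "servo_tool", "kwargs": {"increments": "-1.6 -1.35 0 0 0; -1.6 -1.35 0 0 0; 0 0 3 0 0; 0 0 3 0 0; 0 0 2.9 0 0; 0 0 0 0 0; 0 0 0 0 0"}}

```text
time_s: 3.15
eef_pos: [0.6249, -0.0446, 0.1312]
eef_rot: [-0.0, 0.764, -0.646, 0.001]
wrist_force: [-0.5, 0.1, 1.1]
opening: 0.001
```

```bash
python3 -c "
from bench import ctrl
from h import *
o=ctrl.get_obs();st(o,4);to(o,4,30,0,125)
p,d=ctrl.camera('wrist');cv2.imwrite('pics/w2.png',p[:,:,::-1])"
```

```text
t 3.15 bayframe mm x 31.6 y -0.0 tcp z 131.2 | turn needed 0.001 | F [-0.5  0.1  1.1] open 0.00 tilt [ 0.001 -0.    -1.   ]
tool shift cm [-0.01  0.16  0.62]
```

View pics/w2.png

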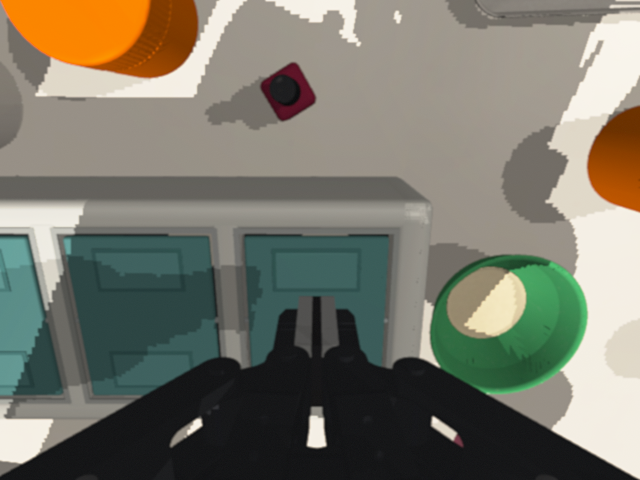

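The fingers, with tips near (316,298) px, are over bay4's far rest; perspective makes them look nearer than they are. Lowering to touch.

Emit:
{"fn": "servo_tool", "kwargs": {"increments": "0 0 0.6 0 0; 0 0 0.6 0 0; 0 0 0 0 0; 0 0 0 0 0"}}

```text
time_s: 3.7
eef_pos: [0.6239, -0.0452, 0.118]
eef_rot: [0.0, 0.763, -0.646, -0.0]
wrist_force: [-0.3, 0.1, -0.8]
opening: 0.0
```

Emit:
{"fn": "servo_tool", "kwargs": {"increments": "0 0 0.5 0 0; 0 0 0.4 0 0; 0 0 0 0 0"}}

```text
time_s: 4.08
eef_pos: [0.6234, -0.045, 0.1083]
eef_rot: [0.0, 0.763, -0.646, -0.001]
wrist_force: [0.6, -0.6, -0.8]
opening: -0.001
```

Emit:
{"fn": "servo_tool", "kwargs": {"increments": "0 0 0.3 0 0; 0 0 0 0 0"}}

```text
time_s: 4.32
eef_pos: [0.6237, -0.0451, 0.1057]
eef_rot: [0.0, 0.763, -0.646, -0.0]
wrist_force: [0.6, 0.2, -0.5]
opening: 0.001
```

Emit:
{"fn": "servo_tool", "kwargs": {"increments": "0 0 0.2 0 0; 0 0 0 0 0"}}

```text
time_s: 4.58
eef_pos: [0.6238, -0.0451, 0.1038]
eef_rot: [0.0, 0.763, -0.646, -0.0]
wrist_force: [0.4, -0.0, -0.8]
opening: 0.002
```

Emit:
{"fn": "servo_tool", "kwargs": {"increments": "0 0 0.2 0 0; 0 0 0 0 0"}}

```text
time_s: 4.82
eef_pos: [0.6238, -0.0451, 0.1018]
eef_rot: [0.0, 0.763, -0.646, -0.0]
wrist_force: [-0.3, -0.2, -0.6]
opening: 0.0
```

Emit:
{"fn": "servo_tool", "kwargs": {"increments": "0 0 0.2 0 0; 0 0 0 0 0"}}

```text
time_s: 5.08
eef_pos: [0.6238, -0.0451, 0.0998]
eef_rot: [0.0, 0.763, -0.646, -0.0]
wrist_force: [0.4, 0.4, -0.2]
opening: -0.004
```

```bash
python3 -c "
from bench import ctrl
from h import *
o=ctrl.get_obs();st(o,4)
p,d=ctrl.camera('wrist');cv2.imwrite('pics/w3.png',p[:,:,::-1])
p,d=ctrl.camera('scene');cv2.imwrite('pics/s3.png',cv2.resize(p[170:330,220:390,::-1],None,fx=4,fy=3.75,interpolation=2))
"
```

```text
t 5.08 bayframe mm x 30.4 y -0.4 tcp z 99.8 | turn needed 0.000 | F [ 0.4  0.4 -0.2] open -0.00 tilt [-0.  0. -1.]
```

View pics/w3.png

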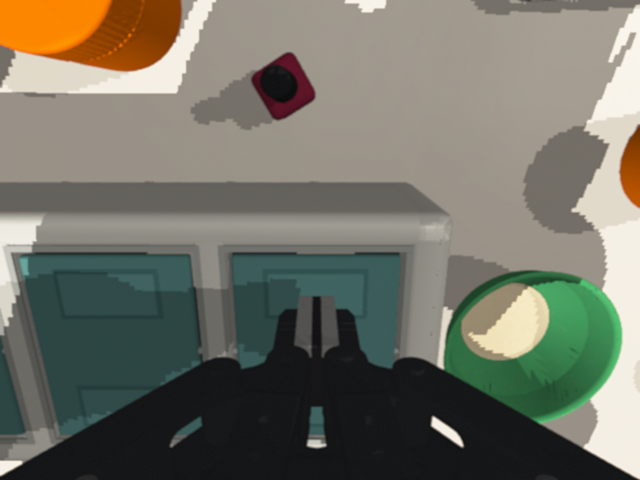

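View pics/s3.png

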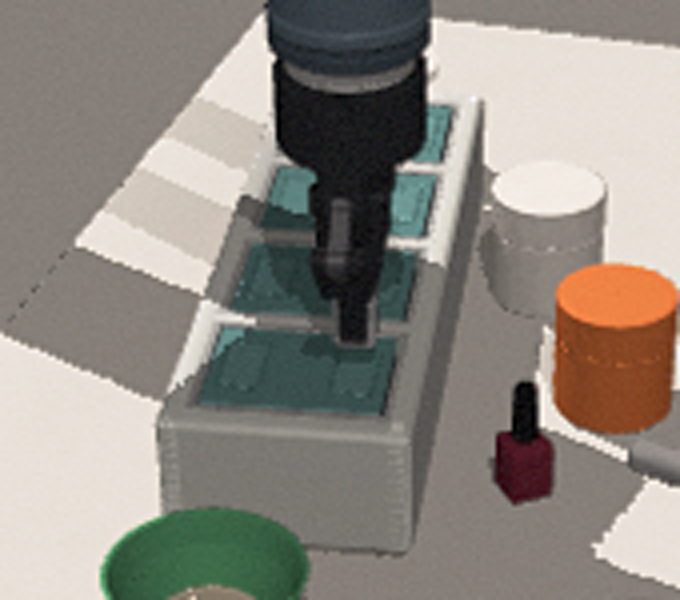

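```bash
python3 -c "
from bench import ctrl
from h import *
o=ctrl.get_obs();P=ctrl.camera_params('wrist')
p,d=ctrl.camera('wrist');K=P['mtx'];T=P['tool_from_camera']
v,u=np.mgrid[:480,:640]
c=np.stack([(u-K[0,2])/K[0,0]*d,(v-K[1,2])/K[1,1]*d,d,np.ones_like(d)],-1)@T.T
for a in (300,305,310,320,340):print(a,c[a,308].round(4),c[a,330].round(4))
W=c[...,:3]@rot(o['eef_rot']).T+o['eef_pos']
for y,x in((275,316),(290,316),(330,260),(330,380),(280,250),(220,300),(300,100)):
  q=W[y,x];b=q[:2]-bay(4);print(y,x,'bay x,y mm',(1e3*b@ux).round(1),(1e3*b@uy).round(1),'z',(1e3*q[2]).round(1))
p,d=ctrl.camera('scene');W=cloud(d,ctrl.camera_params('scene'))
print('scene tip')
for y in range(246,268,2):print(y,W[y,306].round(3),W[y,310].round(3))
"
```

```text
300 [-0.0038 -0.0097 -0.0192  1.    ] [ 0.0043 -0.0104 -0.0205  1.    ]
305 [-0.0036 -0.0109 -0.0256  1.    ] [ 0.0042 -0.0105 -0.0247  1.    ]
310 [-0.0036 -0.0099 -0.0273  1.    ] [ 0.0041 -0.0105 -0.0285  1.    ]
320 [-0.0034 -0.0109 -0.0362  1.    ] [ 0.0038 -0.0107 -0.0358  1.    ]
340 [-0.0032 -0.0105 -0.0477  1.    ] [ 0.0035 -0.0105 -0.0477  1.    ]
275 316 bay x,y mm 38.3 0.4 z 91.0
290 316 bay x,y mm 31.2 0.4 z 91.1
330 260 bay x,y mm 10.6 26.1 z 90.1
330 380 bay x,y mm 10.8 -29.0 z 90.3
280 250 bay x,y mm 36.0 29.3 z 91.0
220 300 bay x,y mm 62.9 7.1 z 89.9
300 100 bay x,y mm 26.4 96.5 z 91.3
scene tip
246 [ 0.634 -0.089  0.177] [ 0.642 -0.09   0.179]
248 [ 0.63  -0.078  0.164] [ 0.64  -0.083  0.17 ]
250 [ 0.623 -0.058  0.146] [ 0.636 -0.072  0.157]
252 [ 0.624 -0.061  0.143] [ 0.631 -0.055  0.14 ]
254 [ 0.623 -0.058  0.136] [ 0.632 -0.059  0.138]
256 [ 0.622 -0.056  0.129] [ 0.631 -0.057  0.131]
258 [ 0.623 -0.06   0.127] [ 0.631 -0.058  0.127]
260 [ 0.623 -0.059  0.121] [ 0.631 -0.056  0.12 ]
262 [ 0.621 -0.053  0.112] [ 0.627 -0.046  0.108]
264 [ 0.614 -0.032  0.091] [ 0.621 -0.027  0.089]
266 [ 0.615 -0.035  0.088] [ 0.624 -0.036  0.09 ]
```

```bash
python3 -c "
from bench import ctrl
from h import *
o=ctrl.get_obs();P=ctrl.camera_params('wrist')
p,d=ctrl.camera('wrist');K=P['mtx'];T=P['tool_from_camera'];print(T.round(3))
v,u=np.mgrid[:480,:640]
c=np.stack([(u-K[0,2])/K[0,0]*d,(v-K[1,2])/K[1,1]*d,d,np.ones_like(d)],-1)@T.T
for a,b in ((298,308),(299,325),(315,290),(312,345),(330,290),(340,345),(355,280),(362,235),(362,400),(372,215),(372,420),(400,160),(430,100),(440,320)):print(a,b,c[a,b,:3].round(4))
print(o['q'])
"
```

```text
[[ 1.     0.    -0.001 -0.001]
 [ 0.     0.953  0.303 -0.077]
 [ 0.001 -0.303  0.953 -0.155]
 [ 0.     0.     0.     1.   ]]
298 308 [-0.0037 -0.0106 -0.0193]
299 325 [ 0.0025 -0.0102 -0.0193]
315 290 [-0.0101 -0.0067 -0.0251]
312 345 [ 0.0097 -0.0067 -0.0228]
330 290 [-0.0095 -0.0063 -0.0348]
340 345 [ 0.0085 -0.0063 -0.0409]
355 280 [-0.0106 -0.0124 -0.0585]
362 235 [-0.0226 -0.0117 -0.0608]
362 400 [ 0.022  -0.0118 -0.0608]
372 215 [-0.0268 -0.0122 -0.0658]
372 420 [ 0.0261 -0.0124 -0.066 ]
400 160 [-0.0377 -0.0112 -0.0752]
430 100 [-0.047  -0.0113 -0.0848]
440 320 [0.0012 0.0824 0.0095]
[-2.61662633e-01  4.14376135e-01  1.56589645e+00  3.31076892e-05
  1.16122819e+00  1.14331997e+00]
```

The task text puts the tips 17 mm ahead of the TCP. Both depth cameras put them about 17 mm behind it, at z ≈ 117 mm, and the lack of any contact force agrees. I'll go by the measurement and keep lowering gently.

Emit:
{"fn": "servo_tool", "kwargs": {"increments": "0 0 0.6 0 0; 0 0 0.6 0 0; 0 0 0.6 0 0; 0 0 0 0 0"}}

```text
time_s: 5.82
eef_pos: [0.6233, -0.045, 0.081]
eef_rot: [0.0, 0.763, -0.646, -0.001]
wrist_force: [-0.0, -0.3, 0.1]
opening: 0.001
```

Emit:
{"fn": "servo_tool", "kwargs": {"increments": "0 0 0.3 0 0; 0 0 0 0 0"}}

```text
time_s: 6.08
eef_pos: [0.6238, -0.0451, 0.0788]
eef_rot: [0.0, 0.763, -0.646, -0.0]
wrist_force: [-0.8, -0.3, 0.5]
opening: -0.001
```

Emit:
{"fn": "servo_tool", "kwargs": {"increments": "0 0 0.3 0 0; 0 0 0 0 0"}}

```text
time_s: 6.32
eef_pos: [0.6243, -0.0452, 0.0778]
eef_rot: [-0.0, 0.763, -0.646, 0.0]
wrist_force: [-4.9, 1.1, 10.6]
opening: -0.005
```

Emit:
{"fn": "servo_tool", "kwargs": {"increments": "0 0 0.2 0 0; 0 0 0 0 0"}}

```text
time_s: 6.58
eef_pos: [0.6244, -0.0452, 0.0777]
eef_rot: [-0.0, 0.763, -0.646, 0.001]
wrist_force: [-11.3, 1.6, 21.9]
opening: 0.004
```

Contact came at TCP z = 78 mm, so the tips are about 12 mm behind the TCP. At 22 N there was no give, so bay4 is locked. Next is bay3.

Emit:
{"fn": "servo_tool", "kwargs": {"increments": "0 0 -1 0 0; 0 0 -1 0 0; -2.3 0 0 0 0; -2.3 0 0 0 0; -2.3 0 0 0 0; -2.3 0 0 0 0; 0 0 1 0 0; 0 0 0.3 0 0; 0 0 0 0 0; 0 0 0 0 0"}}

```text
time_s: 7.82
eef_pos: [0.6089, 0.0449, 0.081]
eef_rot: [0.0, 0.763, -0.647, 0.0]
wrist_force: [0.9, 0.3, 0.1]
opening: 0.0
```

Emit:
{"fn": "servo_tool", "kwargs": {"increments": "0 0 0.3 0 0; 0 0 0.3 0 0; 0 0 0 0 0"}}

```text
time_s: 8.2
eef_pos: [0.6092, 0.0451, 0.0777]
eef_rot: [0.0, 0.763, -0.646, 0.001]
wrist_force: [-8.5, -0.5, 17.9]
opening: -0.001
```

```bash
python3 -c "
from bench import ctrl
from h import *
o=ctrl.get_obs();st(o,3)"
```

```text
t 8.20 bayframe mm x 30.9 y -1.0 tcp z 77.7 | turn needed 0.000 | F [-8.5 -0.5 17.9] open -0.00 tilt [ 0.001 -0.001 -1.   ]
```

Bay3 also held at z = 77.7 mm under 18 N, so it is locked. Next is bay2.

Emit:
{"fn": "servo_tool", "kwargs": {"increments": "0 0 -1 0 0; 0 0 -1 0 0; -2.3 0 0 0 0; -2.3 0 0 0 0; -2.3 0 0 0 0; -2.3 0 0 0 0; 0 0 1 0 0; 0 0 0.4 0 0; 0 0 0 0 0; 0 0 0 0 0"}}

```text
time_s: 9.45
eef_pos: [0.5938, 0.1357, 0.081]
eef_rot: [0.0, 0.763, -0.646, 0.0]
wrist_force: [0.1, -0.3, 0.3]
opening: 0.001
```

Emit:
{"fn": "servo_tool", "kwargs": {"increments": "0 0 0.3 0 0; 0 0 0.3 0 0; 0 0 0 0 0"}}

```text
time_s: 9.82
eef_pos: [0.594, 0.1361, 0.0752]
eef_rot: [-0.0, 0.763, -0.646, 0.0]
wrist_force: [1.0, -1.0, 1.1]
opening: -0.002
```

```bash
python3 -c "
from bench import ctrl
from h import *
o=ctrl.get_obs();st(o,2)"
```

```text
t 9.82 bayframe mm x 30.9 y -0.8 tcp z 75.2 | turn needed -0.000 | F [ 1.  -1.   1.1] open -0.00 tilt [ 0.001 -0.    -1.   ]
```

Bay2 gave: z went to 75.2 mm with only about 1 N, so it is the free one. I'll press it further down, to about 45°.

Emit:
{"fn": "servo_tool", "kwargs": {"increments": "0 0 0.3 0 0; 0 0 0.3 0 0; 0 0 0.3 0 0; 0 0 0.3 0 0; 0 0 0 0 0"}}

```text
time_s: 10.45
eef_pos: [0.5934, 0.1365, 0.0625]
eef_rot: [0.0, 0.763, -0.646, -0.0]
wrist_force: [1.1, 0.3, 1.5]
opening: 0.002
```

```bash
python3 -c "
from bench import ctrl
from h import *
o=ctrl.get_obs();st(o,2)
p,d=ctrl.camera('scene');cv2.imwrite('pics/s4.png',cv2.resize(p[170:330,220:390,::-1],None,fx=4,fy=3.75,interpolation=2))
"
```

```text
t 10.45 bayframe mm x 30.3 y -0.2 tcp z 62.5 | turn needed 0.000 | F [1.1 0.3 1.5] open 0.00 tilt [-0.  0. -1.]
```

View pics/s4.png

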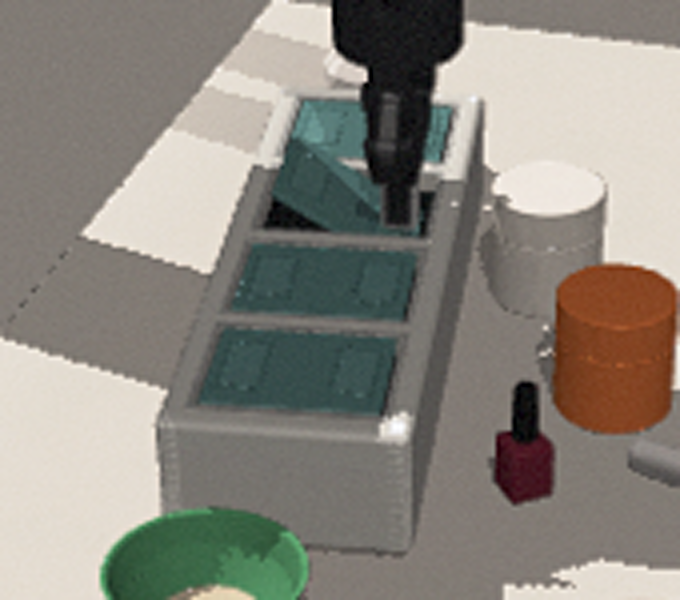

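The scene view shows bay2's flap tilted about 40°, with its near edge raised at about (295,150) and the tips in its far half at about (400,222). A little deeper, then I'll lift out.

Emit:
{"fn": "servo_tool", "kwargs": {"increments": "0 0 0.3 0 0; 0 0.1 0.3 0 0; 0 0 0 0 0; 0 0 0 0 0"}}

```text
time_s: 11.0
eef_pos: [0.5924, 0.1362, 0.0567]
eef_rot: [0.0, 0.763, -0.646, -0.0]
wrist_force: [1.8, 1.0, 0.6]
opening: 0.001
```

Emit:
{"fn": "servo_tool", "kwargs": {"increments": "0 0 -2 0 0; 0 0 -2.5 0 0; 0 0 -2.5 0 0; 0 0 -2 0 0; 0 0 0 0 0"}}

```text
time_s: 11.62
eef_pos: [0.5938, 0.1363, 0.1495]
eef_rot: [-0.001, 0.763, -0.646, 0.001]
wrist_force: [0.4, 0.2, -0.9]
opening: 0.0
```

```bash
cat > fl.py <<'E'
from bench import ctrl
from h import *
import sys
n=sys.argv[1]
o=ctrl.get_obs();st(o,2)
p,d=ctrl.camera('scene');cv2.imwrite(f'pics/s{n}.png',cv2.resize(p[170:330,220:390,::-1],None,fx=4,fy=3.75,interpolation=2))
W=cloud(d,ctrl.camera_params('scene'))
hsv=cv2.cvtColor(p,cv2.COLOR_RGB2HSV)
r=(W[...,:2]-bay(2));X=1e3*r@ux;Y=1e3*r@uy;Z=1e3*W[...,2]
m=(abs(X)<55)&(abs(Y)<32)&(Z<145)&(Z>40)&(hsv[...,0]>78)&(hsv[...,0]<100)&(hsv[...,1]>60)
x,z=X[m],Z[m];A=np.c_[x,z-87.5];mu=A.mean(0);u,s,v=np.linalg.svd(A-mu,full_matrices=False)
print("n",m.sum(),"X",np.percentile(x,[1,50,99]).round(1),"Z",np.percentile(z,[1,50,99]).round(1),"angle deg",np.degrees(np.arctan2(-v[0,1],v[0,0]))%180,"resid",s[1]/np.sqrt(len(x)))
E
python3 fl.py 5
```

```text
t 11.62 bayframe mm x 30.8 y -0.6 tcp z 149.5 | turn needed 0.000 | F [ 0.4  0.2 -0.9] open 0.00 tilt [ 0.004  0.    -1.   ]
n 412 X [-33.8  -6.5  33. ] Z [ 55.8  95.4 122.6] angle deg 45.20291024329371 resid 4.586225683017867
```

The flap stands at 45° and its raised edge is at x ≈ -34 mm, z ≈ 122 mm in the bay frame. Now moving round to the near side.

Emit:
{"fn": "servo_tool", "kwargs": {"increments": "0 3.1 0 0 0; 0 3.1 0 0 0; 0 3.1 0 0 0; 0 0 2 0 0; 0 0 2 0 0; 0 0 1.3 0 0; 0 0 0 0 0; 0 0 0 0 0"}}

```text
time_s: 12.68
eef_pos: [0.5012, 0.1208, 0.0943]
eef_rot: [-0.0, 0.763, -0.646, 0.0]
wrist_force: [-0.8, 0.5, 0.6]
opening: -0.001
```

```bash
python3 fl.py 6
```

```text
t 12.68 bayframe mm x -63.2 y -0.5 tcp z 94.3 | turn needed 0.000 | F [-0.8  0.5  0.6] open -0.00 tilt [ 0. -0. -1.]
n 407 X [-33.8  -6.5  32.8] Z [ 55.9  95.3 122.6] angle deg 45.53260529242027 resid 4.994505277924956
```

View pics/s6.png

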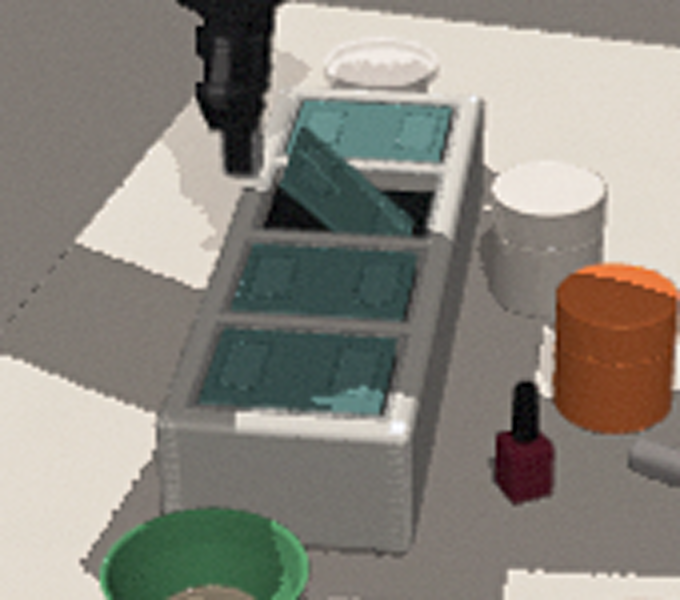

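The fingers stand in front of the raised edge: tip at about (242,172), edge at about (300,135). Pushing along the arc now.

Emit:
{"fn": "servo_tool", "kwargs": {"increments": "0 -0.8 0 0 0; 0 -0.7 0 0 0; 0 -0.3 -0.3 0 0; 0 -0.3 -0.3 0 0; 0 -0.3 -0.2 0 0; 0 -0.3 -0.2 0 0; 0 -0.4 -0.2 0 0; 0 -0.4 -0.1 0 0; 0 0 0 0 0"}}

```text
time_s: 13.85
eef_pos: [0.5363, 0.1267, 0.1073]
eef_rot: [-0.001, 0.763, -0.646, 0.001]
wrist_force: [0.6, 0.6, 0.3]
opening: 0.001
```

```bash
python3 fl.py 7
```

```text
t 13.85 bayframe mm x -27.6 y -0.5 tcp z 107.3 | turn needed 0.000 | F [0.6 0.6 0.3] open 0.00 tilt [ 0.002  0.    -1.   ]
n 234 X [-20.5  -2.7  12.7] Z [ 55.9 105.1 134.4] angle deg 72.15749943515637 resid 3.900084549868297
```

View pics/s7.png

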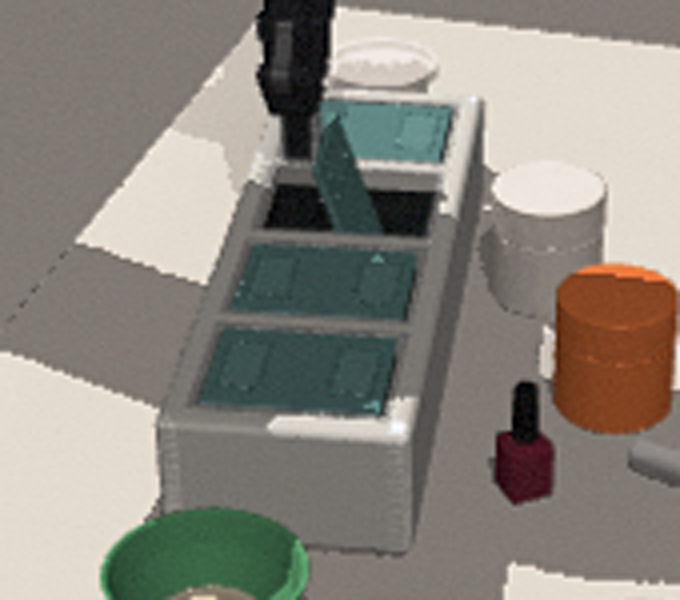

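The flap follows well, now about 70° with its upper edge at about (335,120). Pushing on to the stop, in small steps so I can watch the force.

Emit:
{"fn": "servo_tool", "kwargs": {"increments": "0 -0.3 -0.1 0 0; 0 -0.3 0 0 0; 0 -0.2 0 0 0; 0 0 0 0 0"}}

```text
time_s: 14.4
eef_pos: [0.5436, 0.128, 0.108]
eef_rot: [-0.0, 0.763, -0.646, 0.0]
wrist_force: [-1.1, -0.9, -0.4]
opening: -0.003
```

Emit:
{"fn": "servo_tool", "kwargs": {"increments": "0 -0.2 0 0 0; 0 -0.2 0 0 0; 0 0 0 0 0"}}

```text
time_s: 14.78
eef_pos: [0.5459, 0.1284, 0.1078]
eef_rot: [0.001, 0.763, -0.646, -0.001]
wrist_force: [-6.8, -1.7, 5.0]
opening: -0.0
```

```bash
python3 fl.py 8
```

```text
t 14.78 bayframe mm x -17.9 y -0.4 tcp z 107.8 | turn needed 0.000 | F [-6.8 -1.7  5. ] open -0.00 tilt [-0.003 -0.001 -1.   ]
n 161 X [-10.3   1.    5.6] Z [ 55.3 109.6 140.2] angle deg 84.78641877530062 resid 4.4900364891079985
```

Emit:
{"fn": "servo_tool", "kwargs": {"increments": "0 -0.2 0 0 0; 0 0 0 0 0; 0 0 0 0 0"}}

```text
time_s: 15.2
eef_pos: [0.546, 0.1285, 0.1076]
eef_rot: [0.003, 0.763, -0.646, -0.002]
wrist_force: [-14.3, -3.4, 10.0]
opening: 0.0
```

Emit:
{"fn": "servo_tool", "kwargs": {"increments": "0 1.5 0 0 0; 0 2 0 0 0; 0 2.5 -1 0 0; 0 2 -3 0 0; 0 0 -4 0 0; 0 0 -4 0 0; 0 0 0 0 0; 0 0 0 0 0; 0 0 0 0 0"}}

```text
time_s: 16.32
eef_pos: [0.4695, 0.1157, 0.2265]
eef_rot: [0.001, 0.763, -0.646, -0.001]
wrist_force: [-0.7, 0.2, 0.2]
opening: 0.003
```

```bash
python3 fl.py 9; python3 -c "
from bench import ctrl
from h import *
p,d=ctrl.camera('top');cv2.imwrite('pics/t9.png',p[:,:,::-1])
"
```

```text
t 16.32 bayframe mm x -95.3 y -0.3 tcp z 226.5 | turn needed 0.000 | F [-0.7  0.2  0.2] open 0.00 tilt [-0.002  0.    -1.   ]
n 152 X [-27.3   0.8   6. ] Z [ 53.7 108.9 135.1] angle deg 86.87727395410319 resid 6.16396377161655
```

View pics/s9.png

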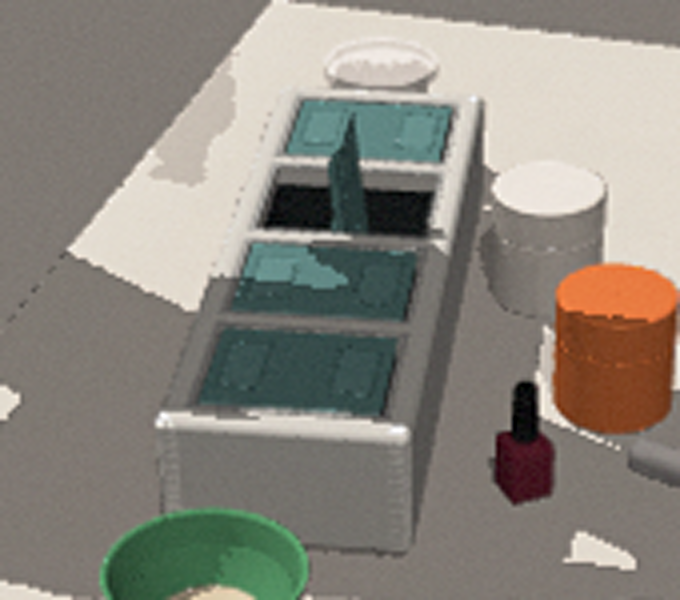

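View pics/t9.png

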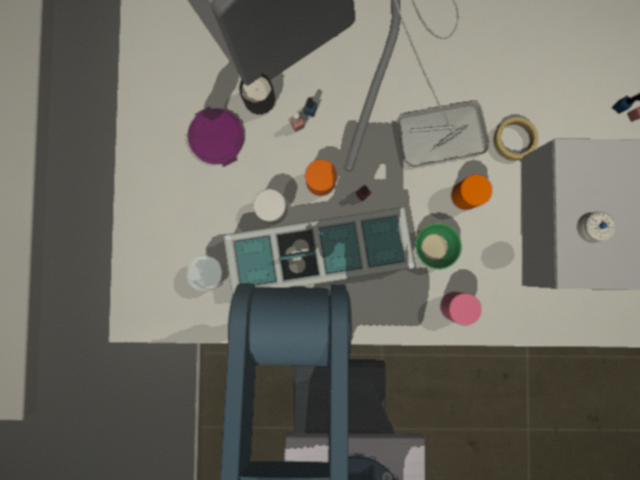

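The scene view shows bay2's flap on edge at about (350,170), and in the top view it is edge-on at about (297,255). The arm is clear of it. Tub, jar, polish and bowl are at the same top-view pixels as at the start.

```bash
python3 -c "
from bench import ctrl
print(ctrl.hand_in())"
```

```text
the job is handed in; nothing more can be done
None
```

I found the free flap, bay2, and pushed it open to its stop. It stayed standing on edge after I withdrew, and I handed the job in at about 16 s.

- **Finding it:** I pressed the far (+x) end of each flap in turn with closed fingertips. Bay4 did not give at 22 N and bay3 did not give at 18 N. Bay2 rocked at about 1 N. I did not press bay1, as the free flap was already found.
- **Opening it:** I pressed bay2 down to about 45°, then pushed its raised near edge along the arc from the other side. It met the stop and held against about 15 N.
- **Last checks:** The flap measured 84.8° (1.48 rad) at the stop. After I withdrew, a noisier depth fit gave 87°, which agrees with fully open. The arm was clear and touching nothing. In the top view the tub, jar, polish bottle and bowl had not visibly moved.
- **One disagreement:** The closed fingertips were about 12 mm behind the reported TCP by contact (17 mm by depth), not 17 mm ahead as stated. I worked from the contact height instead.

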